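# Set an angle gauge to the handle pattern

### The arm

A 6-joint arm with a two-finger parallel gripper is mounted at the origin on the work surface. World frame = base frame: x ahead of the robot, y to its left, z up, the work surface at z = 0. Lengths are in m, angles in rad, forces in N, time in s.
With the tool pointing down it reaches from about 0.375 to 0.975 m from the base axis. Payload 3.8 kg.
Tool frame: the origin (TCP) lies at the very end of the fingers, on their centre line; the grasp point (between the pads) lies 19 mm behind it; z points along the fingers, y is the line along which they close (so a half turn about z gives the same grasp; the last joint's range is limited). The gripper opens to 85 mm and grips with 20 to 120 N. Pads are 22 mm wide; open, the fingers measure 114 mm over their backs; the gripper's body (76 mm by 85 mm) begins 54 mm behind the grasp point. The pads swing forward as they close: fully open they stand 13 mm farther back than shut.
Start: joints at [1.296, 0.264, 1.604, -0, 1.274, -0.037], TCP at [0.159, 0.656, 0.231] pointing down, gripper open.
Joint ranges: [-2.63, 2.63], [-0.94, 2.18], [0.31, 2.57], [-1.31, 4.45], [0, 2.66], [-2.55, 2.55]. Speed limits (rad/s): [2.57, 2.57, 3.14, 3.14, 3.14, 3.14].

### API

Orientations are given as a rotation vector (axis times angle).
In Python, from workcell import bot gives the robot as it stands. The module is installed in compiled form; this text tells all that it offers.
- The arm moves only by the shell command python3 -m jog [OPENING] [FORCE], which reads ROWS from standard input. ROWS is a JSON list of rows, 1 to 5 of them, each of 4 numbers: dx, dy, dz in m, then a turn about the tool's z in rad; each row shifts and turns the commanded pose from where the row before left it, along the tool's axes as they then stand; what a row does not reach is not made up. A row lasts 1/8 s, in which the tool goes at most 0.0625 m and 0.188 rad, less where a joint would pass 70% of its speed; a pose out of reach is approached as far as the arm can. OPENING is the opening from 0.0 (shut) to 1.0 (fully open), set as the command begins (- or left out keeps the last). The fingers move at their own pace and stop on an object; FORCE is the grip in N (left out, the last holds). Time passes only in rows, so rows that do not move let the fingers close. It prints the time, the measured TCP pose, the force, the opening and the grip force at its end. Input that does not fit is refused with a message, and nothing moves.
- bot.read_state(): the state, without advancing time (a new reading comes with each control period).
- bot.read_camera(name): name is "scene" or "top" or "wrist"; returns the picture (384x512x3 uint8, red, green, blue); there is no depth.
- bot.camera_info(name): a dict with "intrinsics" (3x3 intrinsics, pixels), "k1" (the pictures are not rectified: a ray, as slopes to the right and down, at radius r is drawn at 1 + k1 r^2 times it, then the intrinsics apply), "extrinsics" (4x4, takes a point from camera to world coordinates). Camera axes: x right, y down, z forward; pixel columns grow to the right and rows downward; lengths in m; the calibration is good to about 2 mm. A picture is of the moment at which its call begins: read the wrist's pose just before it. camera_info takes no time and is no camera call; for the wrist camera it gives the pose at the moment of the call.
- bot.finish_job(): hands the job in; it is judged then, once.
Trained networks look in the newest picture that a camera, given by its name, has taken for a name from the list of things; names that differ only in an ending like _2 or _b are one class to them, and where a whole thing is asked for, a point or a joint stands for the part that bears it (a point fixed in the world has none). Each returns a list of dicts, best first, with "conf" (0 to 1); they miss things now and then, are a little off and sometimes report something else, mostly with a low value. They report only what shows in the picture. A call takes as long as a camera call. They do not tell look-alikes from the thing itself.
- bot.search_frame(camera, thing): "box" ([left, top, right, bottom] in pixels, round what is visible of it).
- bot.regions_of(camera, thing): "pixels" (384x512 bool, what is visible of it) and "box" ([left, top, right, bottom] in pixels, round what is visible of it).
- bot.spot_point(camera, thing): "pixel" ([row, column] in pixels: a listed point, or the origin of a listed thing).
The state is a dict: "time": time; "q": joint angles; "joint_vel": joint speeds; "joint_torque": joint torques, N m; "tool_pos": TCP position; "tcp_rot": TCP orientation; "wrist_force": force on the tool from outside, world axes, zero at the start; "torque": the same for the moment, N m; "width": opening from 0.0 (shut) to 1.0 (fully open); "grip_force": force on a finger pad.
Only numpy, scipy, OpenCV 4.12 (cv2) and the standard library are available. Lean on these libraries where they do the work, as an engineer would, in place of code of your own. Each camera call takes 0.05 s, during which the arm holds its last target. There are 200 camera calls.

### The job

Pick up the wooden angle gauge by its stock and, without dropping it, lay it in the channel of the plywood jig, slid up against the nose stop, and let go of it. Then take hold of its aluminium arm and swing it until it is parallel to the dark wooden pattern strip on the jig, leaving the gauge seated against the stop. Do not disturb the mallet, carton, jar or knife handle.

Things in the scene. Friction and masses are not known exactly. Their poses are not given: they have to be found in the camera images.
- gauge: Loose angle gauge, about 0.28 kg: brown hardwood stock 130 x 24 x 24 mm lying flat, brass plate on its butt end, a aluminium arm on a pivot at its nose end. Origin: centre of the stock's underside; +x along the stock from butt (-65 mm) to nose (+65), z up. Centre of mass within 12 mm of the origin. Starts on the table right of the jig, nose to the left, arm to the far side.
- gauge_pivot (a point): Point on the arm's pivot axis (vertical) at the level of the stock's underside, 53 mm along the gauge's +x from its origin, 12 mm from the nose end.
- gauge_arm (a joint): Angle of the gauge's aluminium arm about its pivot, rad: 0 = straight out beyond the nose along the gauge's +x, positive counter-clockwise from above; stops at -2.2 and 1.2. Starts between -1.9 and -1.3. Dry friction of 0.12 N m (1.3 N at the grip point) holds it wherever it is released; no spring.
- blade_grip (a point): Mid-width, mid-thickness point of the aluminium arm, 95 mm from the pivot; x runs along the arm away from the pivot, z up. The arm is a plain flat bar 18 mm wide, 4 mm thick, reaching 130 mm from the pivot; its underside is 13.5 mm above the stock's underside, so it swings clear above the jig's blocks.
- jig: Fixed plywood board 12 mm thick, x -140 to 145, y -140 to 150 mm, with a channel for the stock. Origin: at table level, directly below where the gauge's pivot belongs; x along the channel towards the nose stop, z up. A gauge seated home points along the jig's +x, pivot above the jig's origin, stock's centre at x = -53 mm, underside on the board (12 mm above the table).
- jig_channel (a point): Centre of the channel on the board's top, jig x = -53 mm, axes as the jig. The channel is 30 mm wide between wooden cheeks 10 mm thick, 10 mm high above the board: one pair at jig x -110 to -80, one at -27 to 8 mm. Between the pairs is a 53 mm open gap where fingers have room.
- jig_stop (a point): Middle of the nose stop's face on the board's top, jig x = 12 mm: a fixed wooden block across the end of the channel, 30 mm wide, 10 mm high, 10 mm thick. The nose of the stock comes up against this face.
- pattern: Dark wooden strip 120 x 16 x 8 mm with two brass screws, fixed on the jig's board beside the channel, on the jig's +y side (towards the robot), centred at jig x 30, y 105 mm. Origin: centre of its underside; x runs along the strip, within 0.55 rad of the jig's x axis. The gauge's arm must end parallel to it.
- mallet: Loose wooden mallet lying on the table beyond the gauge, 220 mm long, head 52 mm in diameter; leave alone. Origin near its middle.
- carton: Loose closed cardboard carton 70 x 190 x 40 mm on the table between robot and gauge; leave alone. Origin: centre of underside.
- rivet_jar: Loose jar 64 mm in diameter, 85 mm high, to the left of the jig; leave alone. Origin: centre of underside.
- handle_blank: Loose pale wooden knife handle with a black collar, 130 x 24 x 26 mm, beyond the jig; leave alone. Origin: centre of underside.
Not all that is in view belongs to the job. There is more than one size of the gauge; the job needs the larger.

How it is judged:
On the way, in this order (a step that is already met when the one before it is completed fails the run):
1. the gauge lies in the jig's channel, pushed up to the nose stop, and is let go (horizontal distance between gauge_pivot and jig below 0.006 m and z of gauge in the frame of jig below 0.015 m and angle between gauge's own z axis and vertical below 0.06 rad and angle between the x axis of gauge and the x axis of jig, either way round below 0.1 rad and contact force between the fingers and gauge below 0.1 N and linear speed of gauge below 0.02 m/s), for 0.2 s.
2. the arm stands parallel to the pattern strip (angle between the x axis of blade_grip and the x axis of pattern, either way round below 0.07 rad and velocity of joint gauge_arm between -0.05 and 0.05 rad/s), for 0.2 s.
At the end, for the whole second after the job is handed in: The gauge lies flat on the jig's board between the cheeks, its pivot within 6 mm of its place at the nose stop and its stock within 0.1 rad of the channel, released and at rest, and its arm is parallel to the pattern strip within 0.07 rad (4 degrees) (all of step 1 and all of step 2); the robot touches nothing.
It fails at once if a bystander (mallet, carton, jar, knife handle) is moved more than 20 mm (distance of any of mallet, carton, rivet_jar, handle_blank from where it was at the start of the episode above 0.02 m).
It fails at once if the gauge is dropped or thrown (over 0.6 m/s with the fingers off it) (linear speed of gauge above 0.6 m/s and contact force between the fingers and gauge below 0.05 N).
It also fails if it takes over 61 s, if anything falls off the work surface, if the arm or the gripper's body presses on something with over 40 N, if the wrist force passes 120 N, or if a joint passes its speed limit or range.

## Working session

There is one attempt and no reset: what is moved stays moved. The work goes in short steps, Python scripts to look and compute and a shell command to move; the robot and the scene stay as the last step left them, time stands still between calls to the robot, and variables do not carry over. Pictures are saved under pics/ and viewed, at most 10 in all, crops included, and the job is handed in when it is done.

```bash
mkdir -p pics; cat > h.py <<'E'
import numpy as np, cv2
from scipy.spatial.transform import Rotation as R
from workcell import bot
def ray(cam,px,info=None):
    i=info or bot.camera_info(cam);K=np.array(i["intrinsics"]);T=np.array(i["extrinsics"])
    d=(np.array([px[0],px[1],1.0])@np.linalg.inv(K).T)[:2];s=d.copy()
    for _ in range(30): s=d/(1+i["k1"]*(s@s))
    return T[:3,3],T[:3,:3]@np.array([s[0],s[1],1])
def at(cam,px,z,info=None):  # px=(col,row)
    o,d=ray(cam,px,info);return o+d*(z-o[2])/d[2]
def proj(cam,p,info=None):
    i=info or bot.camera_info(cam);K=np.array(i["intrinsics"]);T=np.array(i["extrinsics"])
    c=T[:3,:3].T@(np.array(p)-T[:3,3]);s=c[:2]/c[2];s=s*(1+i["k1"]*(s@s));return (K@[s[0],s[1],1])[:2]
def save(cam,name):
    im=bot.read_camera(cam);cv2.imwrite("pics/"+name,cv2.cvtColor(im,cv2.COLOR_RGB2BGR));return im
def toolrel(p):
    s=bot.read_state();return R.from_rotvec(s["tcp_rot"]).inv().apply(np.array(p)-s["tool_pos"])
E
python3 - <<'E'
from h import *
a=save("top","t0.png");b=save("scene","s0.png")
cv2.imwrite("pics/top0.png",cv2.cvtColor(cv2.resize(a,(800,600)),cv2.COLOR_RGB2BGR))
s=bot.read_state();print(s["time"],R.from_rotvec(s["tcp_rot"]).as_matrix().round(2).tolist())
Z=dict(gauge=0,gauge_pivot=0.0,blade_grip=.0155,jig=0.012,jig_channel=.012,jig_stop=.012,pattern=.012,mallet=0,carton=0,rivet_jar=0,handle_blank=0)
for c in("top","scene"):
  for n,z in Z.items():
    print(c,n,[(round(d["conf"],2),np.round(d["pixel"]).astype(int).tolist(),at(c,d["pixel"][::-1],z).round(3).tolist()) for d in bot.spot_point(c,n)[:3]])
E
```

```text
0.1 [[-0.97, 0.24, -0.0], [0.24, 0.97, -0.0], [0.0, -0.0, -1.0]]
top gauge [(0.86, [202, 329], [0.49, -0.292, 0.0]), (0.82, [262, 400], [0.278, -0.538, 0.0])]
top gauge_pivot [(0.79, [265, 390], [0.267, -0.503, 0.0])]
top blade_grip [(0.67, [175, 322], [0.589, -0.266, 0.016]), (0.64, [269, 372], [0.253, -0.435, 0.016])]
top jig [(0.87, [197, 224], [0.504, 0.097, 0.012])]
top jig_channel [(0.68, [194, 237], [0.516, 0.047, 0.012])]
top jig_stop [(0.57, [196, 217], [0.506, 0.12, 0.012])]
top pattern [(0.63, [228, 217], [0.39, 0.118, 0.012]), (0.62, [198, 217], [0.5, 0.121, 0.012])]
top mallet [(0.59, [133, 318], [0.757, -0.255, 0.0])]
top carton [(0.91, [247, 330], [0.328, -0.291, 0.0])]
top rivet_jar [(0.56, [200, 133], [0.491, 0.427, 0.0]), (0.35, [195, 239], [0.515, 0.043, 0.0])]
top handle_blank [(0.49, [125, 211], [0.784, 0.153, 0.0]), (0.3, [200, 316], [0.497, -0.244, 0.0])]
scene gauge [(0.76, [166, 193], [0.498, -0.301, 0.0]), (0.71, [119, 178], [0.275, -0.547, 0.0]), (0.68, [197, 280], [0.483, 0.041, 0.0])]
scene gauge_pivot [(0.65, [174, 207], [0.508, -0.234, 0.0]), (0.49, [122, 190], [0.263, -0.494, 0.0])]
scene blade_grip [(0.74, [199, 278], [0.513, 0.049, 0.015]), (0.69, [181, 188], [0.589, -0.252, 0.015]), (0.56, [122, 201], [0.261, -0.44, 0.015])]
scene jig [(0.67, [208, 296], [0.518, 0.113, 0.012]), (0.43, [186, 311], [0.396, 0.109, 0.012])]
scene jig_channel []
scene jig_stop [(0.72, [203, 302], [0.487, 0.12, 0.012]), (0.35, [167, 194], [0.516, -0.284, 0.012])]
scene pattern [(0.48, [186, 310], [0.397, 0.106, 0.012]), (0.44, [198, 280], [0.501, 0.048, 0.012]), (0.39, [269, 261], [0.782, 0.142, 0.012])]
scene mallet [(0.82, [217, 159], [0.763, -0.232, 0.0]), (0.23, [241, 399], [0.474, 0.434, -0.0])]
scene carton [(0.91, [144, 222], [0.332, -0.289, 0.0])]
scene rivet_jar [(0.83, [238, 396], [0.468, 0.421, 0.0])]
scene handle_blank [(0.66, [270, 263], [0.774, 0.144, 0.0])]
```

View pics/top0.png

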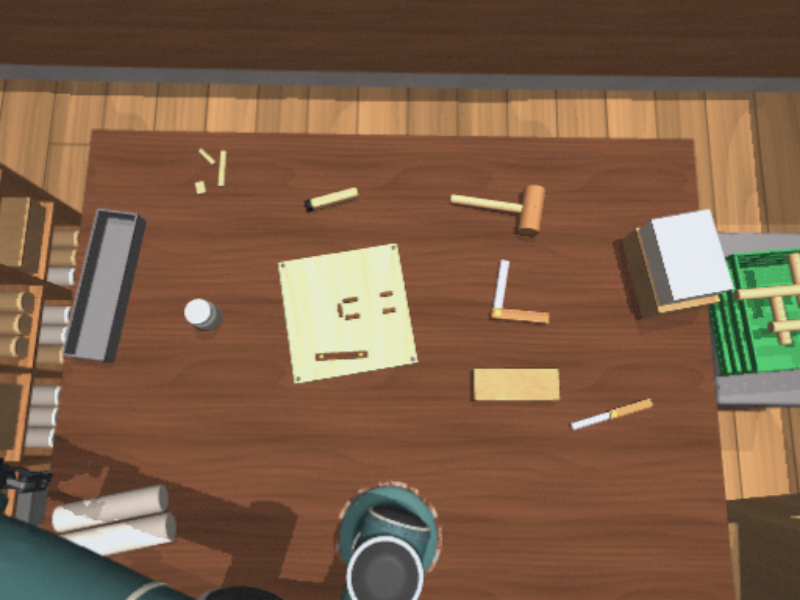

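View pics/s0.png

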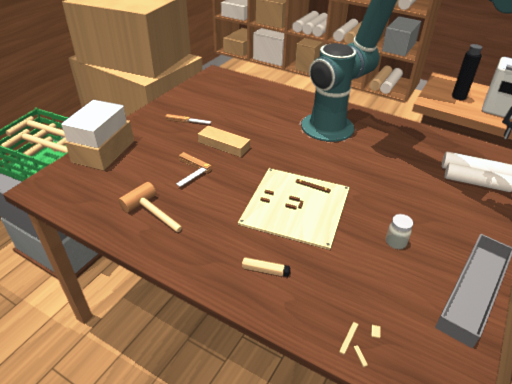

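The top view shows the job's larger gauge at (520,315) in the 800-px picture. The smaller look-alike is at (610,415), the jig at (345,310) and the pattern strip at (342,355). I'll move over the jig for a wrist look on the way.

```bash
echo '[[-0.04, -0.038, -0.016, 0], [-0.04, -0.038, -0.016, 0], [-0.04, -0.038, -0.016, 0], [-0.04, -0.038, -0.016, 0], [-0.04, -0.038, -0.016, 0]]' | python3 -m jog 1.0 40
echo '[[-0.04, -0.04, -0.016, 0], [-0.04, -0.04, -0.016, 0], [-0.04, -0.04, -0.016, 0], [-0.04, -0.04, -0.016, 0], [-0.04, -0.04, -0.016, 0]]' | python3 -m jog
echo '[[0, -0.025, 0, 0.188], [0, 0, 0, 0.188], [0, 0, 0, 0.188], [0, 0, 0, 0.188], [0, 0, 0, 0.188]]' | python3 -m jog
echo '[[0, 0, 0, 0.16], [0, 0, 0, 0.16], [0, 0, 0, 0], [0, 0, 0, 0]]' | python3 -m jog
python3 - <<'E'
from h import *
s=bot.read_state();i=bot.camera_info("wrist");a=save("wrist","w0.png")
print(s["time"],s["tool_pos"],R.from_rotvec(s["tcp_rot"]).as_matrix().round(3).tolist(),np.round(i["extrinsics"],3).tolist(),i["intrinsics"],i["k1"])
for n,z in dict(jig=0.012,jig_channel=.012,jig_stop=.012,pattern=.012).items():
  print(n,[(round(d["conf"],2),np.round(d["pixel"]).astype(int).tolist(),at("wrist",d["pixel"][::-1],z,i).round(4).tolist()) for d in bot.spot_point("wrist",n)[:3]])
E
```

```text
time: 1.82
tool_pos: [0.3094, 0.4227, 0.312]
tcp_rot: [0.372, 3.119, 0.001]
wrist_force: [1.2, 0.1, -0.8]
width: 0.997
grip_force: 0.0
time: 2.45
tool_pos: [0.4565, 0.1811, 0.3922]
tcp_rot: [0.372, 3.118, 0.001]
wrist_force: [0.5, 0.1, 0.9]
width: 1.001
grip_force: 0.0
time: 3.08
tool_pos: [0.4499, 0.1583, 0.3914]
tcp_rot: [1.75, 2.609, 0.0]
wrist_force: [0.5, 0.1, -0.2]
width: 0.997
grip_force: 0.0
time: 3.58
tool_pos: [0.4499, 0.1584, 0.3914]
tcp_rot: [2.133, 2.306, 0.0]
wrist_force: [0.3, -0.6, 0.5]
width: 1.0
grip_force: 0.0
3.575 [0.44994527 0.15844414 0.39135714] [[-0.078, 0.997, 0.0], [0.997, 0.078, 0.0], [0.0, 0.0, -1.0]] [[0.997, 0.074, 0.022, 0.445], [0.077, -0.957, -0.279, 0.23], [0.0, 0.28, -0.96, 0.535], [0.0, 0.0, 0.0, 1.0]] [[289.27635426   0.         248.66992406]
 [  0.         289.27635426 189.54455936]
 [  0.           0.           1.        ]] -0.004522752739281111
jig [(0.78, [174, 274], [0.5011, 0.1112, 0.012])]
jig_channel [(0.59, [202, 271], [0.5011, 0.057, 0.012])]
jig_stop [(0.81, [173, 273], [0.4992, 0.1135, 0.012])]
pattern [(0.64, [169, 216], [0.3926, 0.1124, 0.012])]
```

View pics/w0.png

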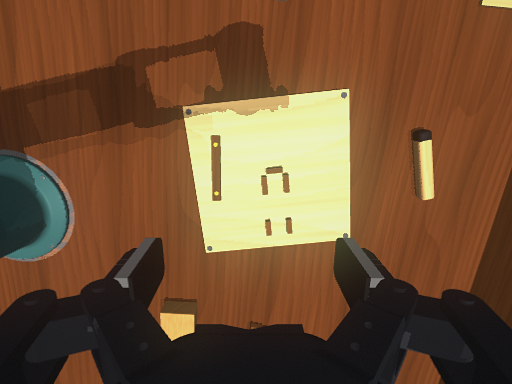

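The wrist picture shows the jig clearly: the nose-stop end of the channel at (274,172), the cheeks down to (290,228), and the pattern strip around (216,168). I'll fit the known geometry to the dark blocks.

```bash
cat > fit.py <<'E'
from h import *
from scipy.optimize import minimize
S=6
def boxes(ch):  # list of (x0,x1,y0,y1,z0,z1) in jig frame
    return [(-110,-80,15,25),(-110,-80,-25,-15),(-27,8,15,25),(-27,8,-25,-15),(12,22,-15,15)]
def hull(c,cam,info):
    p=np.array([proj(cam,q,info) for q in c]);return cv2.convexHull(p.astype(np.float32))[:,0]
def draw(hs,off,sz):
    m=np.zeros((sz[1]*S,sz[0]*S),np.uint8)
    for h in hs: cv2.fillPoly(m,[np.round(((h-off)+.5)*S*16).astype(np.int32)],255,shift=4)
    return cv2.resize(m,sz,interpolation=cv2.INTER_AREA)/255.
def corners(b,z,pose):
    x,y,a=pose;c,s=np.cos(a),np.sin(a)
    return [(x+c*u-s*v,y+s*u+c*v,w) for u in b[:2] for v in b[2:4] for w in z]
def fitjig(im,info,cam,g,pg):
    f=im.astype(float);dark=np.clip((190-f[:,:,0])/80,0,1)   # board is bright, blocks dark
    def solve(mk,x0,scale):
        hs=mk(x0);al=np.vstack(hs);lo=np.floor(al.min(0)-7).astype(int);hi=np.ceil(al.max(0)+7).astype(int);sz=tuple(int(v) for v in hi-lo)
        t=dark[lo[1]:hi[1],lo[0]:hi[0]];near=cv2.dilate((draw(hs,lo,sz)>0).astype(np.uint8),np.ones((11,11)))
        cost=lambda v:np.sum(near*(draw(mk(x0+v*scale),lo,sz)-t)**2)
        best=min((minimize(cost,np.array(k,float),method="Nelder-Mead",options=dict(initial_simplex=np.array(k)+np.vstack([np.zeros(3),np.eye(3)]))) for k in([0,0,0],[1,1,1],[-1,-1,-1])),key=lambda r:r.fun)
        return x0+best.x*scale,best.fun,np.sum(near*t)
    sc=np.array([.003,.003,.04])
    J=solve(lambda v:[hull(corners(np.array(b)/1e3,(.012,.022),v),cam,info) for b in boxes(0)],np.array(g),sc)
    P=solve(lambda v:[hull(corners((-.06,.06,-.008,.008),(.012,.020),v),cam,info)],np.array(pg),sc)
    return J,P
E
python3 - <<'E'
from fit import *
im=cv2.imread("pics/w0.png")[:,:,::-1];i=bot.camera_info("wrist")
a=np.arctan2(.113-.057,0.0)+.07
J,P=fitjig(im,i,"wrist",[.5011,.102,1.66],[.3926,.112,1.58])
print(J,P)
x,y,t=J[0];d=P[0][:2]-[x,y];print("pattern in jig",d@[np.cos(t),np.sin(t)],d@[-np.sin(t),np.cos(t)],P[0][2]-t)
# board corners in jig frame from given sizes projected
for c in((-140,-140),(-140,150),(145,-140),(145,150)):
  q=[x+np.cos(t)*c[0]/1e3-np.sin(t)*c[1]/1e3,y+np.sin(t)*c[0]/1e3+np.cos(t)*c[1]/1e3,.012];print(c,proj("wrist",q,i).round(1))
E
```

```text
(array([0.50115322, 0.10499817, 1.74948545]), np.float64(139.56606905997694), np.float64(261.375)) (array([0.3934964 , 0.11519367, 1.62977774]), np.float64(129.51344933439063), np.float64(347.3875))
pattern in jig 0.029168056210688312 0.10413051639189926 -0.1197077148855692
(-140, -140) [349.9 238.7]
(-140, 150) [204.9 252.3]
(145, -140) [348.9  87.2]
(145, 150) [181.1 105.4]
```

```bash
echo '[[-0.062, 0, 0, 0], [-0.062, 0, 0, 0], [-0.062, 0, 0, 0], [-0.062, 0, 0, 0], [-0.062, 0, 0, 0]]' | python3 -m jog
echo '[[-0.055, 0.01, 0.02, 0], [-0.04, 0.01, 0.04, 0], [0, 0, 0.04, 0], [0, 0, 0.04, 0], [0, 0, 0, 0]]' | python3 -m jog
python3 - <<'E'
from h import *
s=bot.read_state();i=bot.camera_info("wrist");a=save("wrist","w1.png")
print(s["time"],s["tool_pos"],R.from_rotvec(s["tcp_rot"]).as_matrix().round(3).tolist())
for n,z in dict(gauge=0.0,gauge_pivot=0,blade_grip=.0155).items():
  print(n,[(round(d["conf"],2),np.round(d["pixel"]).astype(int).tolist(),at("wrist",d["pixel"][::-1],z,i).round(4).tolist()) for d in bot.spot_point("wrist",n)[:3]])
E
```

```text
time: 4.45
tool_pos: [0.4733, -0.1526, 0.3916]
tcp_rot: [2.135, 2.304, 0.001]
wrist_force: [1.5, 0.6, 0.6]
width: 1.0
grip_force: 0.0
time: 5.08
tool_pos: [0.498, -0.2428, 0.2471]
tcp_rot: [-2.13, -2.298, 0.003]
wrist_force: [-0.2, 0.3, 0.4]
width: 0.998
grip_force: 0.0
5.075 [ 0.49797841 -0.2427598   0.24711285] [[-0.075, 0.997, -0.008], [0.997, 0.075, 0.004], [0.005, -0.007, -1.0]]
gauge [(0.57, [199, 242], [0.4916, -0.2987, 0.0])]
gauge_pivot [(0.91, [166, 247], [0.4944, -0.2498, 0.0]), (0.49, [175, 434], [0.7534, -0.2429, 0.0])]
blade_grip [(0.83, [276, 75], [0.2513, -0.4331, 0.0155]), (0.62, [182, 316], [0.5879, -0.2618, 0.0155])]
```

View pics/w1.png

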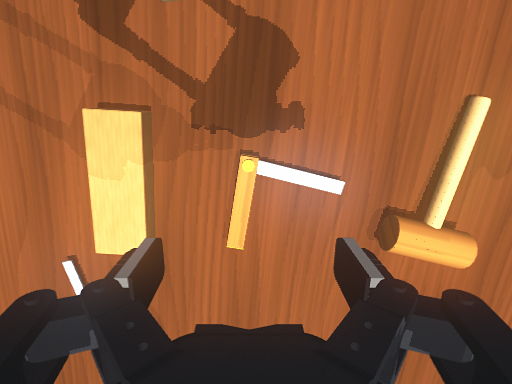

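The wrist picture shows the gauge's stock from its nose (250,154) to its butt (236,248), the brass pivot at (248,166) and the arm tip at (343,187).

```bash
python3 - <<'E'
from h import *
s=bot.read_state();i=bot.camera_info("wrist");w=lambda p,z:at("wrist",p,z,i)
im=cv2.imread("pics/w1.png");cv2.imwrite("pics/w1c.png",cv2.resize(im[140:260,215:355],None,fx=5,fy=5,interpolation=cv2.INTER_CUBIC))
for nm in("gauge",):
  for d in bot.regions_of("wrist",nm)[:2]:
    print(d["conf"],d["box"],d["pixels"].sum())
hsv=cv2.cvtColor(im,cv2.COLOR_BGR2HSV);print(hsv[200,236:248:2].tolist(),hsv[200,215:228:4].tolist())
n=w((250,154.5),.024);b=w((235.5,248.5),.024);print(n,b,np.linalg.norm(n-b));u=(n-b)/np.linalg.norm(n-b);print("yaw",np.arctan2(u[1],u[0]),"ctr",(n+b)/2)
p=w((248,166),.024);t=w((343,187),.0175);print("pivot",p,np.linalg.norm(n-p),"arm",t,np.linalg.norm((t-p)[:2]),np.arctan2(*(t-p)[1::-1])-np.arctan2(u[1],u[0]))
c=(n+b)/2;c[2]=.003;print("toolrel",toolrel(c),s["tool_pos"],s["tcp_rot"])
E
```

```text
0.89 [63.5, 261.6, 84.7, 293.0] 324
0.69 [227.7, 152.3, 344.2, 246.3] 2885
[[20, 152, 254], [22, 151, 254], [21, 152, 254], [22, 149, 254], [19, 161, 253], [18, 159, 252]] [[11, 175, 173], [11, 177, 174], [11, 174, 180], [11, 178, 181]]
[ 0.50382179 -0.2344501   0.024     ] [ 0.49349585 -0.37085139  0.024     ] 0.13679157831603886
yaw 1.49523781350551 ctr [ 0.49865882 -0.30265075  0.024     ]
pivot [ 0.5023661  -0.24979601  0.024     ] 0.015414794666422989 arm [ 0.63407832 -0.27058227  0.0175    ] 0.13334233699627132 -1.6517626078300742
toolrel [-0.05715489 -0.00865716  0.25127198] [ 0.50187479 -0.24443732  0.25403857] [2.13268248e+00 2.30120283e+00 1.61137285e-03]
```

View pics/w1c.png

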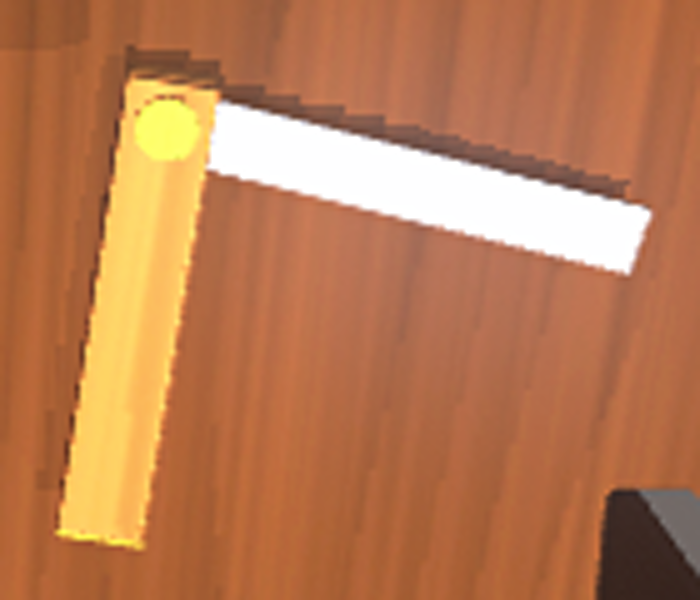

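The arm was still settling when that picture was taken (length 137 mm against the given 130 mm), so I'll take a fresh one and fit the stock's top face and the arm together.

```bash
cat > gfit.py <<'E'
from fit import *
def gauge(im,info,g,zb=0.0,cam="wrist",thr=215):
    f=im.astype(float).max(2);t0=np.clip((f-thr+15)/30,0,1)
    def mk(v):
        x,y,a,th=v
        st=hull(corners((-.065,.065,-.012,.012),(zb+.024,),(x,y,a)),cam,info)
        px,py=x+.053*np.cos(a),y+.053*np.sin(a)
        ar=hull(corners((0,.13,-.009,.009),(zb+.0175,),(px,py,a+th)),cam,info)
        return [st,ar]
    x0=np.array(g,float);al=np.vstack(mk(x0));lo=np.floor(al.min(0)-10).astype(int);hi=np.ceil(al.max(0)+10).astype(int);sz=tuple(int(v) for v in hi-lo)
    t=t0[lo[1]:hi[1],lo[0]:hi[0]];sc=np.array([.003,.003,.04,.05])
    near=cv2.dilate((draw(mk(x0),lo,sz)>0).astype(np.uint8),np.ones((15,15)))
    cost=lambda v:np.sum(near*(draw(mk(x0+v*sc),lo,sz)-t)**2)
    r=min((minimize(cost,np.array(k,float),method="Nelder-Mead",options=dict(maxiter=600,initial_simplex=np.array(k)+np.vstack([np.zeros(4),np.eye(4)]))) for k in([0]*4,[1]*4,[-1]*4)),key=lambda r:r.fun)
    return x0+r.x*sc,r.fun,np.sum(near*t)
E
python3 - <<'E'
from gfit import *
s=bot.read_state();i=bot.camera_info("wrist");im=save("wrist","w2.png")
r=gauge(im,i,[.4987,-.3027,1.495,-1.65]);print(r)
x,y,a,th=r[0];print("toolrel",toolrel([x,y,.003]),"tool pos",s["tool_pos"],"tool yaw",np.arctan2(*R.from_rotvec(s["tcp_rot"]).as_matrix()[1::-1,0]))
E
```

```text
(array([ 0.49112696, -0.29742632,  1.48384629, -1.65459619]), np.float64(29.794129181084195), np.float64(2772.2333333333336))
toolrel [-0.05147757 -0.01556359  0.25101427] tool pos [ 0.50193434 -0.24444615  0.25415878] tool yaw 1.6467487219422647
```

```bash
echo '[[-0.0515, -0.0156, 0, 0], [0, 0, 0.05, 0.163], [0, 0, 0.06, 0], [0, 0, 0.05, 0], [0, 0, 0, 0]]' | python3 -m jog 1.0 60
echo '[[0, 0, 0, 0]]' | python3 -m jog
python3 - <<'E'
from h import *
s=bot.read_state();print(toolrel([.4911,-.2974,.003]),np.arctan2(*R.from_rotvec(s["tcp_rot"]).as_matrix()[1::-1,0]),R.from_rotvec(s["tcp_rot"]).as_matrix()[:,2])
E
```

```text
time: 6.0
tool_pos: [0.486, -0.2944, 0.0879]
tcp_rot: [-2.31, -2.117, 0.003]
wrist_force: [-0.4, -0.7, -0.0]
width: 0.999
grip_force: 0.0
time: 6.12
tool_pos: [0.4906, -0.2975, 0.094]
tcp_rot: [2.313, 2.12, 0.002]
wrist_force: [-0.7, -0.6, 0.2]
width: 0.999
grip_force: 0.0
[0.00030097 0.00013631 0.0910021 ] 1.4834869480153863 [ 0.00328531 -0.0021657  -0.99999226]
```

```bash
echo '[[0, 0, 0.04, 0], [0, 0, 0.03, 0], [0, 0, 0.015, 0], [0, 0, 0.005, 0], [0, 0, 0, 0]]' | python3 -m jog
echo '[[0, 0, 0, 0], [0, 0, 0, 0], [0, 0, 0, 0], [0, 0, 0, 0], [0, 0, 0, 0]]' | python3 -m jog 0.0 60
echo '[[0, 0, 0, 0], [0, 0, 0, 0]]' | python3 -m jog
```

```text
time: 6.75
tool_pos: [0.49, -0.2972, 0.0027]
tcp_rot: [2.315, 2.121, 0.001]
wrist_force: [0.1, -0.1, 0.9]
width: 1.001
grip_force: 0.0
time: 7.38
tool_pos: [0.4894, -0.2968, 0.0019]
tcp_rot: [2.315, 2.121, 0.001]
wrist_force: [0.3, 0.2, 4.6]
width: 0.267
grip_force: 60.4
time: 7.62
tool_pos: [0.4895, -0.2968, 0.002]
tcp_rot: [2.315, 2.121, 0.001]
wrist_force: [0.5, -0.5, 5.5]
width: 0.267
grip_force: 60.5
```

The gauge is gripped (width about 23 mm). I'll lift it and carry it over the channel, short of the stop.

```bash
echo '[[0, 0, -0.01, 0], [0, 0, -0.03, 0], [0, 0, -0.04, 0], [0.02, 0, -0.02, 0], [0.05, -0.001, 0, 0]]' | python3 -m jog
echo '[[0.055, -0.001, 0, 0], [0.055, -0.001, 0, 0], [0.055, -0.001, 0, 0], [0.05, -0.001, 0, 0], [0.04, -0.001, 0, 0]]' | python3 -m jog
echo '[[0.017, 0, 0, 0], [0, 0, 0, -0.13], [0, 0, 0, -0.136], [0, 0, 0, 0], [0, 0, 0, 0]]' | python3 -m jog
echo '[[0, 0, 0, 0], [0, 0, 0, 0]]' | python3 -m jog
python3 - <<'E'
from h import *
s=bot.read_state();M=R.from_rotvec(s["tcp_rot"]).as_matrix();save("wrist","w3.png");print(s["tool_pos"],toolrel([.512,.045,.02]),np.arctan2(M[1,0],M[0,0]),M[:,2])
E
```

```text
time: 8.25
tool_pos: [0.4953, -0.2281, 0.1037]
tcp_rot: [2.316, 2.116, 0.002]
wrist_force: [1.0, 0.4, -2.8]
width: 0.27
grip_force: 59.7
time: 8.88
tool_pos: [0.5098, 0.0298, 0.1006]
tcp_rot: [-2.314, -2.122, 0.002]
wrist_force: [0.5, 0.2, -3.0]
width: 0.267
grip_force: 59.7
time: 9.5
tool_pos: [0.5124, 0.0443, 0.101]
tcp_rot: [-2.018, -2.407, 0.001]
wrist_force: [-0.3, -0.2, -3.2]
width: 0.267
grip_force: 59.6
time: 9.75
tool_pos: [0.5127, 0.0446, 0.1013]
tcp_rot: [2.016, 2.41, -0.0]
wrist_force: [-0.0, -0.1, -2.6]
width: 0.265
grip_force: 59.6
[0.51269673 0.04462223 0.10127797] [ 0.00042018 -0.00063634  0.08128167] 1.7484381183773001 [-5.70518866e-05 -7.44036239e-05 -9.99999996e-01]
```

View pics/w3.png

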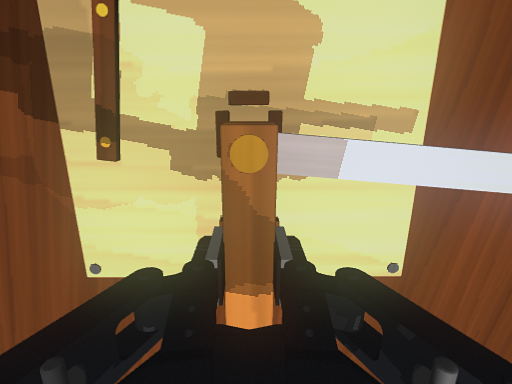

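The picture shows the gauge held straight: pivot disc at (249,154), nose edge at row 124 from column 221 to 277. The nose stop is at (229–269, 91–104) and the cheeks run out to columns 217 and 282. I'll check that against the prediction.

```bash
python3 - <<'E'
from h import *
i=bot.camera_info("wrist");s=bot.read_state()
J=np.array([.50115,.1050]);a=1.7495
def jp(x,y,z): return proj("wrist",[J[0]+np.cos(a)*x-np.sin(a)*y,J[1]+np.sin(a)*x+np.cos(a)*y,z],i).round(1)
print("stop top",jp(.012,.015,.022),jp(.012,-.015,.022),jp(.022,.015,.022),jp(.022,-.015,.022))
print("cheek outer top front",jp(.008,.025,.022),jp(.008,-.025,.022))
x,y,z=s["tool_pos"];M=R.from_rotvec(s["tcp_rot"]).as_matrix()
for n,p in dict(pivot=(.053,0,.024),nl=(.065,-.012,.024),nr=(.065,.012,.024)).items():
    print(n,proj("wrist",s["tool_pos"]+M@np.array([p[0],p[1],0])+[0,0,p[2]-.002],i).round(1))
E
```

```text
stop top [227.  102.9] [267.7 102.8] [226.7  88.5] [267.9  88.5]
cheek outer top front [213.6 108.5] [281.1 108.4]
pivot [248.1 151.5]
nl [218.7 122.3]
nr [277.4 122.2]
```

```bash
echo '[[0, 0, 0.03, 0], [0, 0, 0.03, 0], [0, 0, 0.015, 0], [0, 0, 0.005, 0], [0, 0, 0.002, 0]]' | python3 -m jog
echo '[[0, 0, 0.002, 0], [0, 0, 0.001, 0], [0, 0, 0.001, 0], [0, 0, 0, 0], [0, 0, 0, 0]]' | python3 -m jog
```

```text
time: 10.42
tool_pos: [0.5134, 0.0448, 0.0198]
tcp_rot: [2.014, 2.41, 0.001]
wrist_force: [0.1, -0.5, -2.7]
width: 0.271
grip_force: 59.5
time: 11.05
tool_pos: [0.5128, 0.0448, 0.0154]
tcp_rot: [2.015, 2.411, 0.0]
wrist_force: [-0.1, 0.9, -3.2]
width: 0.269
grip_force: 59.5
```

Still clear of the board. I'll lower the last millimetre, then slide towards the stop.

```bash
echo '[[0, 0, 0.001, 0], [0, 0, 0, 0], [0.002, 0, 0, 0], [0.002, 0, 0, 0], [0.002, 0, 0, 0]]' | python3 -m jog
echo '[[0.001, 0, 0, 0], [0.001, 0, 0, 0], [0, 0, 0, 0]]' | python3 -m jog
echo '[[0.001, 0, 0, 0], [0, 0, 0, 0]]' | python3 -m jog
```

```text
time: 11.68
tool_pos: [0.5116, 0.0509, 0.0143]
tcp_rot: [2.015, 2.411, 0.0]
wrist_force: [0.0, -0.6, -2.5]
width: 0.268
grip_force: 59.5
time: 12.05
tool_pos: [0.5114, 0.0522, 0.0144]
tcp_rot: [2.013, 2.411, -0.001]
wrist_force: [0.4, -4.2, -1.2]
width: 0.266
grip_force: 59.7
time: 12.3
tool_pos: [0.5115, 0.0523, 0.0145]
tcp_rot: [2.012, 2.41, -0.002]
wrist_force: [1.4, -7.9, -2.6]
width: 0.271
grip_force: 59.8
```

Nose contact: −8 N along the channel, at the expected place. I'll set it down and release.

```bash
echo '[[0, 0, 0.001, 0], [-0.001, 0, 0.001, 0], [0, 0, 0, 0], [0, 0, 0, 0]]' | python3 -m jog
echo '[[0, 0, 0, 0], [0, 0, 0, 0], [0, 0, 0, 0], [0, 0, 0, 0]]' | python3 -m jog 0.6
echo '[[0, 0, -0.03, 0], [0, 0, -0.05, 0], [0, 0, -0.05, 0], [0, 0, -0.05, 0], [0, 0, -0.02, 0]]' | python3 -m jog
echo '[[-0.03, 0, 0, 0], [0, 0, 0, 0], [0, 0, 0, 0], [0, 0, 0, 0]]' | python3 -m jog
python3 - <<'E'
from gfit import *
s=bot.read_state();i=bot.camera_info("wrist");im=save("wrist","w4.png")
print(s["time"],s["tool_pos"],gauge(im,i,[.511,.0528,1.7495,-1.655],.012))
E
```

```text
time: 12.8
tool_pos: [0.5116, 0.0522, 0.0139]
tcp_rot: [2.014, 2.411, -0.001]
wrist_force: [-4.6, -4.0, 10.0]
width: 0.266
grip_force: 61.3
time: 13.3
tool_pos: [0.5112, 0.0528, 0.0121]
tcp_rot: [-2.014, -2.41, 0.0]
wrist_force: [0.3, -0.1, -0.0]
width: 0.596
grip_force: 0.0
time: 13.92
tool_pos: [0.5133, 0.0529, 0.2163]
tcp_rot: [2.012, 2.407, 0.007]
wrist_force: [-0.3, 0.2, -0.2]
width: 0.598
grip_force: 0.0
time: 14.42
tool_pos: [0.5161, 0.0237, 0.2117]
tcp_rot: [-2.013, -2.41, 0.001]
wrist_force: [-0.3, 0.2, 0.8]
width: 0.597
grip_force: 0.0
14.425 [0.51613795 0.02373354 0.21165419] (array([ 0.53488545,  0.06294503,  1.25439032, -1.31935416]), np.float64(2455.945009611688), np.float64(4921.5))
```

View pics/w4.png

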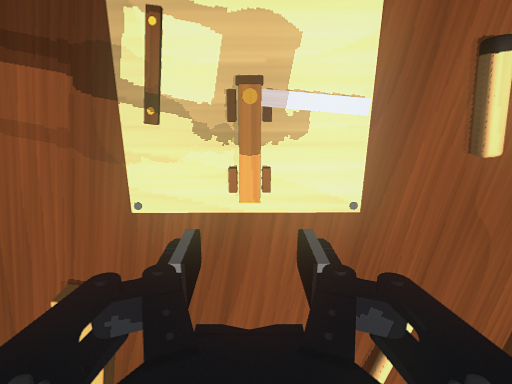

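The picture shows the gauge seated: nose at the stop (250,80), stock down to (250,203), arm tip at (368,106), pattern screws at (153,20) and (150,111). Next I'll measure the angles from colour masks.

```bash
cat > ang.py <<'E'
from h import *
def seg(mask,i,z,cam="wrist"):
    n,l,st,_=cv2.connectedComponentsWithStats(mask.astype(np.uint8));k=1+np.argmax(st[1:,4])
    ys,xs=np.nonzero(l==k);P=np.array([at(cam,(x,y),z,i)[:2] for x,y in zip(xs,ys)])
    c=P.mean(0);u=np.linalg.svd(P-c,full_matrices=False)[2][0];t=(P-c)@u;w=(P-c)@[-u[1],u[0]]
    return c,np.arctan2(u[1],u[0])%np.pi,np.ptp(t),w.std()*12**.5
def win(im,x0,x1,y0,y1,f):
    m=np.zeros(im.shape[:2],bool);h=cv2.cvtColor(im,cv2.COLOR_RGB2HSV).astype(int);m[y0:y1,x0:x1]=f(h,im.astype(int))[y0:y1,x0:x1];return m
arm=lambda h,r:(r[...,2]>r[...,0]-5)&(r[...,2]>120)
dark=lambda h,r:(r[...,0]<125)&(r[...,2]<90)
E
python3 - <<'E'
from ang import *
im=cv2.imread("pics/w4.png")[:,:,::-1].copy();i=bot.camera_info("wrist")
A=seg(win(im,255,375,80,125,arm),i,.0295);print("arm",A)
print("patt",seg(win(im,140,168,0,130,dark),i,.020))
im0=im;a,b=at("wrist",(153,20),.02,i),at("wrist",(150.3,111),.02,i);print("screws",a,b,np.arctan2(*(a-b)[1::-1]))
p=at("wrist",(250,96),.036,i);n=at("wrist",(250,84),.036,i);bt=at("wrist",(250,203),.036,i);print("pivot",p,"stock",n,bt,np.linalg.norm(n-bt),np.arctan2(*(n-bt)[1::-1]))
s=bot.read_state();print(bot.camera_info("wrist")["extrinsics"][0],s["tool_pos"])
E
```

```text
arm (array([0.58739141, 0.11200687]), np.float64(0.09574053146469776), np.float64(0.08985287025545763), np.float64(0.017905899418699637))
patt (array([0.395991  , 0.11334797]), np.float64(1.6141630269848273), np.float64(0.1191459920422707), np.float64(0.01735953396543855))
screws [0.39132042 0.16014922 0.02      ] [0.39630618 0.06882934 0.02      ] 1.6253388015280994
pivot [0.50325843 0.10381577 0.036     ] stock [0.50113661 0.1154997  0.036     ] [ 0.52444989 -0.01287049  0.036     ] 0.13046997475840139 1.7504480545822634
[0.98413311 0.17062388 0.04867757 0.5038646 ] [0.5162183  0.02372451 0.21173757]
```

```bash
echo '[[0.03, 0.04, 0, 0], [0.03, 0.04, 0, 0], [0.014, 0.015, 0, 0.18], [0, 0, 0, 0.18], [0, 0, 0, 0.18]]' | python3 -m jog 0.6 20
echo '[[0, 0, 0.03, 0.18], [0, 0, 0.03, 0.18], [0, 0, 0.03, 0.18], [0, 0, 0.03, 0.18], [0, 0, 0, 0.18]]' | python3 -m jog
echo '[[0, 0, 0, 0.18], [0, 0, 0, 0.033], [0, 0, 0, 0], [0, 0, 0, 0]]' | python3 -m jog
python3 - <<'E'
from ang import *
i=bot.camera_info("wrist");s=bot.read_state();im=save("wrist","w5.png");M=R.from_rotvec(s["tcp_rot"]).as_matrix()
print(s["tool_pos"],toolrel([.5966,.1134,.017]),np.arctan2(M[1,0],M[0,0]),M[:,2])
print(seg(win(im,0,512,0,384,arm),i,.0295))
E
```

```text
time: 15.1
tool_pos: [0.5968, 0.1139, 0.2116]
tcp_rot: [-2.588, -1.78, 0.002]
wrist_force: [-0.1, -0.1, 0.4]
width: 0.602
grip_force: 0.0
time: 15.72
tool_pos: [0.5938, 0.113, 0.0883]
tcp_rot: [-3.105, -0.476, 0.011]
wrist_force: [-0.2, 0.1, 0.5]
width: 0.598
grip_force: 0.0
time: 16.23
tool_pos: [0.597, 0.113, 0.0924]
tcp_rot: [-3.138, -0.154, -0.0]
wrist_force: [0.4, 0.3, 0.0]
width: 0.601
grip_force: 0.0
[0.59700028 0.11299361 0.09237493] [-0.00040841 -0.00049566  0.07541289] 0.09811981433044467 [ 1.17675173e-04  4.17573032e-05 -9.99999992e-01]
(array([0.54648589, 0.10850558]), np.float64(0.047132209651713275), np.float64(0.06840014106447656), np.float64(0.016388235244404033))
```

View pics/w5.png

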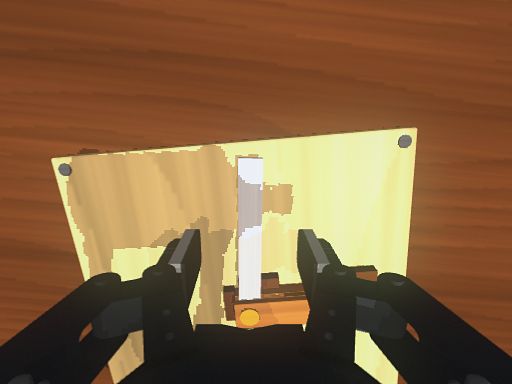

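The arm lies straight between the fingers (columns 237–263, tip at row 157) and is centred. I'll descend and close.

```bash
echo '[[0, 0, 0.03, 0], [0, 0, 0.03, 0], [0, 0, 0.015, 0], [0, 0, 0, 0], [0, 0, 0, 0]]' | python3 -m jog
echo '[[0, 0, 0, 0], [0, 0, 0, 0], [0, 0, 0, 0], [0, 0, 0, 0], [0, 0, 0, 0]]' | python3 -m jog 0.0 20
python3 - <<'E'
from h import *
s=bot.read_state();M=R.from_rotvec(s["tcp_rot"]).as_matrix();p=np.array([.502,.1043])
d=s["tool_pos"][:2]-p;print(np.linalg.norm(d),np.arctan2(d[1],d[0]),np.arctan2(M[1,0],M[0,0]))
E
```

```text
time: 16.9
tool_pos: [0.598, 0.113, 0.0184]
tcp_rot: [-3.138, -0.151, -0.003]
wrist_force: [-0.0, 0.5, 1.2]
width: 0.596
grip_force: 0.0
time: 17.52
tool_pos: [0.5978, 0.113, 0.0178]
tcp_rot: [-3.138, -0.151, -0.003]
wrist_force: [1.6, 0.3, 1.1]
width: 0.201
grip_force: 22.5
0.09621557363589231 0.09022578656569125 0.09635061731892805
```

```bash
R='x'; echo '[[-0.0005, -0.0097, 0, -0.1016], [-0.0005, -0.0097, 0, -0.1016], [-0.0005, -0.0097, 0, -0.1016], [-0.0005, -0.0097, 0, -0.1016], [-0.0005, -0.0097, 0, -0.1016]]' | python3 -m jog
echo '[[-0.0005, -0.0097, 0, -0.1016], [-0.0005, -0.0097, 0, -0.1016], [-0.0005, -0.0097, 0, -0.1016], [-0.0005, -0.0097, 0, -0.1016], [-0.0005, -0.0097, 0, -0.1016]]' | python3 -m jog
```

```text
time: 18.15
tool_pos: [0.5801, 0.1578, 0.0172]
tcp_rot: [2.997, 0.94, -0.001]
wrist_force: [-0.0, -1.8, 1.7]
width: 0.199
grip_force: 22.5
time: 18.77
tool_pos: [0.5435, 0.1891, 0.0174]
tcp_rot: [2.665, 1.663, -0.002]
wrist_force: [0.2, -1.4, 3.6]
width: 0.203
grip_force: 22.6
```

Forces are small, so I'll do the last third, settle and compare.

```bash
echo '[[-0.0005, -0.0097, 0, -0.1016], [-0.0005, -0.0097, 0, -0.1016], [-0.0005, -0.0097, 0, -0.1016], [-0.0005, -0.0097, 0, -0.1016], [-0.0005, -0.0097, 0, -0.1016]]' | python3 -m jog
echo '[[0, 0, 0, 0], [0, 0, 0, 0], [0, 0, 0, 0]]' | python3 -m jog
python3 - <<'E'
from h import *
s=bot.read_state();M=R.from_rotvec(s["tcp_rot"]).as_matrix();p=np.array([.502,.1043])
d=s["tool_pos"][:2]-p;print(np.linalg.norm(d),np.arctan2(d[1],d[0]),np.arctan2(M[1,0],M[0,0]))
E
```

```text
time: 19.4
tool_pos: [0.4965, 0.1988, 0.0175]
tcp_rot: [-2.162, -2.279, 0.001]
wrist_force: [1.0, -1.9, 3.2]
width: 0.206
grip_force: 22.7
time: 19.77
tool_pos: [0.4967, 0.1989, 0.0171]
tcp_rot: [-2.167, -2.274, 0.002]
wrist_force: [-1.0, -1.2, 2.4]
width: 0.2
grip_force: 22.6
0.0947528174149426 1.6264818300668784 1.6190613156876128
```

```bash
echo '[[0, 0, 0, 0], [0, 0, 0, 0], [0, 0, 0, 0]]' | python3 -m jog 0.6
echo '[[0, 0, -0.03, 0], [0, 0, -0.06, 0], [0, 0, -0.06, 0], [-0.05, 0, -0.06, 0], [-0.06, 0, -0.05, 0]]' | python3 -m jog
echo '[[-0.04, 0, 0, 0], [0, 0, 0, 0], [0, 0, 0, 0], [0, 0, 0, 0], [0, 0, 0, 0]]' | python3 -m jog
python3 - <<'E'
from ang import *
i=bot.camera_info("wrist");s=bot.read_state();im=save("wrist","w6.png");print(s["time"],s["tool_pos"])
E
```

```text
time: 20.15
tool_pos: [0.497, 0.1992, 0.0171]
tcp_rot: [-2.166, -2.276, 0.0]
wrist_force: [0.0, -0.0, 0.1]
width: 0.6
grip_force: 0.0
time: 20.78
tool_pos: [0.5019, 0.111, 0.258]
tcp_rot: [2.162, 2.277, 0.004]
wrist_force: [2.3, -0.2, -0.9]
width: 0.602
grip_force: 0.0
time: 21.4
tool_pos: [0.5031, 0.0721, 0.2547]
tcp_rot: [-2.164, -2.277, 0.001]
wrist_force: [-0.4, -0.4, -0.1]
width: 0.596
grip_force: 0.0
21.4 [0.50305325 0.07212095 0.2547453 ]
```

View pics/w6.png

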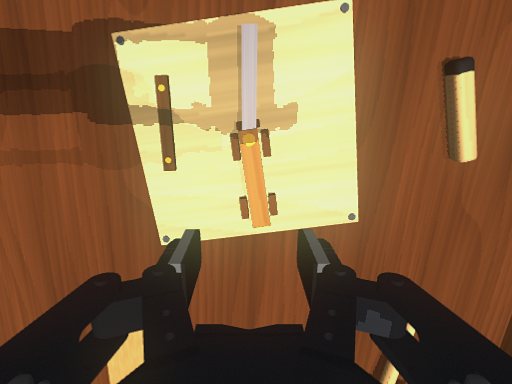

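The arm runs from (248,26) to (249,128), the pattern screws are at (161,88) and (168,160), and the nose is close behind the stop at (247,128). I'll convert these to metric.

```bash
python3 - <<'E'
from ang import *
im=cv2.imread("pics/w6.png")[:,:,::-1].copy();i=bot.camera_info("wrist")
print("arm",seg(win(im,236,264,22,126,arm),i,.0295))
print("patt",seg(win(im,150,180,70,175,dark),i,.020))
r=cv2.resize(im[15:235,140:290],None,fx=4*.66,fy=4*.66,interpolation=cv2.INTER_CUBIC)
r=cv2.resize(im[110:175,215:285],None,fx=8,fy=8,interpolation=cv2.INTER_CUBIC);cv2.imwrite("pics/w6c.png",r[:,:,::-1])
w=lambda p,z:at("wrist",p,z,i)
a,b=w((161.3,88),.02),w((168,160),.02);print("screws",np.arctan2(*(a-b)[1::-1]))
print("jig fit prediction nose-end pivot px",proj("wrist",[.50115,.105,.036],i),"stop face top",proj("wrist",[.50115+.012*-.178,.105+.012*.984,.022],i),"pivot disc",w((249,139),.036))
E
```

```text
Traceback (most recent call last):
  File "ang.py", line 3, in seg
    n,l,st,_=cv2.connectedComponentsWithStats(mask.astype(np.uint8));k=1+np.argmax(st[1:,4])
                                                                         ~~~~~~~~~^^^^^^^^^^
ValueError: attempt to get argmax of an empty sequence
```

```bash
python3 - <<'E'
from ang import *
im=cv2.imread("pics/w6.png")[:,:,::-1].copy();i=bot.camera_info("wrist");print(im[60,236:264:3].tolist())
arm2=lambda h,r:(h[...,1]<60)&(r[...,2]>100)
print("arm",seg(win(im,236,264,22,118,arm2),i,.0295))
print("patt",seg(win(im,150,180,70,175,dark),i,.020))
w=lambda p,z:at("wrist",p,z,i)
a,b=w((161.3,88),.02),w((168,160),.02);print("screws",np.arctan2(*(a-b)[1::-1]))
print("pred pivot top px",proj("wrist",[.50115,.105,.036],i),"pred stop back top",proj("wrist",[.50115+.022*-.178,.105+.022*.984,.022],i),"pivot disc",w((249,139),.036))
# brass disc centroid
h=cv2.cvtColor(im,cv2.COLOR_RGB2HSV)
print(h[139,236:264:2].tolist());print(h[120:150:2,249].tolist())
E
```

```text
[[207, 169, 109], [170, 141, 90], [201, 189, 184], [206, 193, 189], [205, 192, 189], [208, 194, 189], [203, 191, 186], [204, 171, 123], [205, 170, 109], [205, 170, 110]]
arm (array([0.49766453, 0.18335079]), np.float64(1.6133197759667537), np.float64(0.10300934748661449), np.float64(0.01737130258744684))
patt (array([0.39580542, 0.11224352]), np.float64(1.585410359719777), np.float64(0.11593810283227118), np.float64(0.017550885208389395))
screws 1.6355889817651301
pred pivot top px [248.46277513 137.81563073] pred stop back top [246.24306121 119.1999988 ] pivot disc [0.50188827 0.10358045 0.036     ]
[[14, 149, 142], [20, 120, 128], [15, 157, 171], [18, 171, 191], [20, 182, 211], [19, 180, 210], [20, 179, 206], [20, 180, 208], [19, 182, 212], [20, 183, 208], [15, 159, 172], [23, 112, 182], [27, 96, 246], [14, 155, 150]]
[[11, 24, 214], [10, 25, 214], [11, 24, 213], [11, 24, 213], [8, 21, 219], [15, 160, 164], [15, 155, 163], [20, 183, 209], [20, 182, 205], [20, 179, 205], [20, 180, 204], [19, 183, 202], [30, 161, 238], [22, 159, 239], [18, 161, 239]]
```

```bash
python3 - <<'E'
from ang import *;from fit import fitjig
im=cv2.imread("pics/w6.png")[:,:,::-1].copy();i=bot.camera_info("wrist")
for thr in(95,110,140):
  d=lambda h,r:(r[...,0]<thr)|((h[...,1]>185)&(h[...,2]>150))
  m=win(im,150,180,70,175,d).astype(np.uint8);m=cv2.morphologyEx(m,cv2.MORPH_CLOSE,np.ones((5,5)))
  print(thr,seg(m>0,i,.018))
  ys,xs=np.nonzero(m);
  for f in(np.min,np.max):   # left and right edge lines, row by row
    rows=[y for y in range(82,165) if (ys==y).any()];e=[f(xs[ys==y]) for y in rows]
    k=np.polyfit(rows,e,1);a,b=[at("wrist",(np.polyval(k,y),y),.02,i) for y in(80,165)];print("  edge yaw",np.arctan2(*(a-b)[1::-1]))
E
```

```text
95 (array([0.39689112, 0.1197291 ]), np.float64(1.6578428985873017), np.float64(0.11666125225956188), np.float64(0.015562839703163994))
  edge yaw 1.6507914554000611
  edge yaw 1.6372889771741475
110 (array([0.39624808, 0.12032816]), np.float64(1.6661965317349412), np.float64(0.11663453825480177), np.float64(0.01760069181268306))
  edge yaw 1.6533009257818976
  edge yaw 1.6365180188721167
140 (array([0.39453943, 0.11494026]), np.float64(1.6205198669255103), np.float64(0.11921178788894268), np.float64(0.016766479758295896))
  edge yaw 1.6187587710079687
  edge yaw 1.6355894405662663
```

Pattern yaw is about 1.63 and arm yaw about 1.615, so they differ by roughly 0.02 rad against the 0.07 allowed. The pivot is within 2 mm of its place, and the robot is clear. Handing in.

```bash
python3 -c "
from workcell import bot
print(bot.finish_job())"
```

```text
the job is handed in; nothing more can be done
None
```

I handed the job in at about 21 s of robot time: by my camera measurements the larger gauge is seated against the nose stop (pivot within about 2 mm) and released, its arm is within about 0.02 rad of parallel to the pattern strip, and I saw no bystander disturbed; the hand-in returned no verdict.

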